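Make up two print-shop orders

ROBOT

A 6-joint arm with a two-finger parallel gripper is mounted at the origin on the work surface. World frame = base frame: x ahead of the robot, y to its left, z up, the work surface at z = 0. Lengths are in m, angles in rad, forces in N, time in s.
With the tool pointing down it reaches from about 0.375 to 0.975 m from the base axis. Payload 3.8 kg.
Tool frame: the origin (TCP) lies on the centre line of the jaws, within the pads' length; the fingertips stand 17 mm ahead of it and the grasp point (between the pads) lies 2 mm behind it; z points along the fingers, y is the line along which they close (so a half turn about z gives the same grasp; the last joint's range is limited). The gripper opens to 85 mm and grips with 20 to 120 N. Pads are 22 mm wide; open, the fingers measure 114 mm over their backs; the gripper's body (76 mm by 85 mm) begins 54 mm behind the grasp point. The pads swing forward as they close: fully open they stand 13 mm farther back than shut.
Start: joints at [-1.279, 0.264, 1.604, -0, 1.274, -0.037], TCP at [0.218, -0.639, 0.21] pointing down, gripper open.
Joint ranges: [-2.63, 2.63], [-0.94, 2.18], [0.31, 2.57], [-1.31, 4.45], [0, 2.66], [-2.55, 2.55]. Speed limits (rad/s): [2.57, 2.57, 3.14, 3.14, 3.14, 3.14].

INTERFACE

Orientations are given as [roll, pitch, yaw] about the fixed x, y, z axes, in that order (R = Rz(yaw) Ry(pitch) Rx(roll)).
In Python, from workcell import env gives the robot as it stands.
- The arm moves only by the tool arm_command, never from a script. Its argument "series" is a list of rows, each a list of 7 numbers: the shift along the tool's x, y, z each as a share of 1000 mm, from -1 to 1, then the turn, a rotation vector about the tool's x, y, z each as a share of 30 degrees, from -1 to 1, then the finger opening in mm, from 0 to 85.4. A call has exactly 8 rows; each row is the pose to reach, as a shift and turn from the pose commanded when the call began, along the tool's axes at that moment; what a row does not reach only later rows make up. A row lasts 1/8 s, in which the tool goes at most 62.5 mm and 10.7 degrees, less where a joint would pass 70% of its speed; a pose out of reach is approached as far as the arm can. A call with a number of a shift or a turn outside -1 to 1 is refused whole. A call with a gripper value outside its range is refused whole. The fingers move at their own pace and stop on an object; the grip force is fixed at half the most. Time passes only in rows, so rows that repeat a pose let the fingers close, or fill a call up. It gives the time, the measured TCP pose, the force, the opening and the grip force at its end, in the units of the state.
- env.observe(): the state, without advancing time (a new reading comes with each control period).
- env.read_camera(name): name is "side" or "top"; returns the picture (384x512x3 uint8, red, green, blue); there is no depth.
- env.camera_params(name): a dict with "fx", "fy", "cx", "cy" (pixels), "position" and "attitude" of the camera in the world. Camera axes: x right, y down, z forward; pixel columns grow to the right and rows downward; lengths in m; the calibration is good to about 2 mm. A picture is of the moment at which its call begins. camera_params takes no time and is no camera call.
- env.job_done(): hands the job in; it is judged then, once.
The state is a dict: "time": time; "joint_pos": joint angles; "joint_vel": joint speeds; "joint_efforts": joint torques, N m; "tool_pos": TCP position; "orientation": TCP orientation; "wrist_force": force on the tool from outside, world axes, zero at the start; "moment": the same for the moment, N m; "gripper_width": finger opening in m; "gripper_force": force on a finger pad.
Only numpy, scipy, OpenCV 4.12 (cv2) and the standard library are available. Lean on these libraries where they do the work, as an engineer would, in place of code of your own. Each camera call takes 0.05 s, during which the arm holds its last target. There are 200 camera calls.

TASK

Make up two orders from the stock on the counter. Blue tray: lay the white banded memo block flat in the large bay with the red-edged block lying squarely on top of it, lengthwise on lengthwise, and stand the ink bottle upright in the small bay. Yellow tray: lay the brown block flat in the large bay and stand the hand stamp upright in the small bay; leave the green-edged block where it lies.

Things in the scene. Friction and masses are not known exactly. Their poses are not given: they have to be found in the camera images.
- blue_tray: Blue two-bay tray fixed to the counter, outer 102 x 195 x 14 mm (x, y, z), floor and walls 3 mm thick. Origin: centre of its underside, on the counter; z up, y along its length. Large bay: inside 96 (x) x 116 (y) mm, centre x 0, y +36.5 mm; small bay: 96 x 70 mm, centre x 0, y -59.5 mm; bay floors at z 3 mm. Empty at the start; yaw within 0.2 rad of the world axes.
- yellow_tray: Yellow two-bay tray fixed to the counter, outer 102 x 195 x 14 mm (x, y, z), floor and walls 3 mm thick. Origin: centre of its underside, on the counter; z up, y along its length. Large bay: inside 96 (x) x 116 (y) mm, centre x 0, y +36.5 mm; small bay: 96 x 70 mm, centre x 0, y -59.5 mm; bay floors at z 3 mm. Empty at the start; yaw within 0.2 rad of the world axes.
- white_block: White glued memo block with a beige paper band round its middle (the band follows its width), 58 x 90 x 40 mm (x, y, z), about 160 g. Origin at the centre of its underside, z up, y along its 90 mm length; lies flat at the start. Rigid; grip it across its 58 mm width.
- red_block: Memo block with red edges and a white top sheet framed by a red rim, 58 x 90 x 40 mm (x, y, z), about 160 g. Origin at the centre of its underside, z up, y along its 90 mm length; lies flat at the start. Rigid; grip it across its 58 mm width.
- brown_block: Brown card-covered block with a black binding strip along one long edge, 58 x 90 x 40 mm (x, y, z), about 160 g. Origin at the centre of its underside, z up, y along its 90 mm length; lies flat at the start. Rigid; grip it across its 58 mm width.
- green_block: Memo block with green edges and a white top sheet framed by a green rim, for another job: it stays where it is. 58 x 90 x 40 mm (x, y, z), about 160 g. Origin at the centre of its underside, z up, y along its 90 mm length; lies flat at the start.
- stamp: Self-inking hand stamp standing upright, 80 mm tall, about 110 g: grey base 34 x 50 mm (x, y) up to z 30 mm, a narrower steel neck 24 x 38 mm to z 50 mm, black handle 30 x 46 mm above. Origin at the centre of its underside, z up. Grip the handle across its 30 mm (x) width.
- ink_bottle: Small round blue ink bottle with a white cap, standing upright, 66 mm tall, about 60 g: body 34 mm in diameter up to z 48 mm, cap 21 mm in diameter above. Origin at the centre of its underside, z up.
There are look-alikes about, which are no part of the job. Leave any orange look-alike of the ink_bottle alone.

How it is judged:
At the end, for the whole second after the job is handed in: White, brown flat (0.08 rad) on the large-bay floors of the blue, yellow tray; red flat on white, centres within 15 mm, lengths within 0.2 rad (either way round); bottle, stamp upright on the small-bay floors of the blue, yellow tray; all at rest; green within 30 mm of its start (x of white_block in the frame of blue_tray between -0.026 and 0.026 m and y of white_block in the frame of blue_tray between -0.0015 and 0.0745 m and z of white_block in the frame of blue_tray between -0.002 and 0.008 m and angle between each of white_block, ink_bottle, red_block, brown_block, stamp's own z axis and vertical below 0.08 rad and x of ink_bottle in the frame of blue_tray between -0.036 and 0.036 m and y of ink_bottle in the frame of blue_tray between -0.0835 and -0.0355 m and z of ink_bottle in the frame of blue_tray between -0.002 and 0.008 m and horizontal distance between red_block and white_block below 0.015 m and angle between the y axis of red_block and the y axis of white_block, either way round below 0.2 rad and z of red_block in the frame of white_block between 0.035 and 0.045 m and x of brown_block in the frame of yellow_tray between -0.026 and 0.026 m and y of brown_block in the frame of yellow_tray between -0.0015 and 0.0745 m and z of brown_block in the frame of yellow_tray between -0.002 and 0.008 m and x of stamp in the frame of yellow_tray between -0.036 and 0.036 m and y of stamp in the frame of yellow_tray between -0.0895 and -0.0295 m and z of stamp in the frame of yellow_tray between -0.002 and 0.008 m and distance of green_block from where it was at the start of the episode below 0.03 m and linear speed of each of red_block, white_block, brown_block, ink_bottle, stamp below 0.02 m/s and angular speed of each of red_block, white_block, brown_block, ink_bottle, stamp below 0.2 rad/s); the robot touches nothing.
It fails at once if the green-edged block is moved by more than 30 mm (distance of green_block from where it was at the start of the episode above 0.03 m).
It also fails if it takes over 112 s, if anything falls off the work surface, if the arm or the gripper's body presses on something with over 40 N, if the wrist force passes 120 N, or if a joint passes its speed limit or range.

## Working session

There is one attempt and no reset: what is moved stays moved. The work goes in short steps, Python scripts to look and compute and a tool call to move; the robot and the scene stay as the last step left them, time stands still between calls to the robot, and variables do not carry over. Pictures are saved under pics/ and viewed, at most 14 in all, crops included, and the job is handed in when it is done.

Besides the shell and the picture viewer there is one more tool, called after "Call:" in YAML: its name, and indented under it one key for each argument. arm_command: Moves the arm, as the interface text tells. Its arguments: {"type":"object","properties":{"series":{"type":"array","items":{"type":"array","items":{"type":"number"}}}},"required":["series"]}

```bash
mkdir -p pics; python3 - <<'E'
from workcell import env
import cv2
for n in("top","side"):
    cv2.imwrite(f"pics/{n}0.png",cv2.cvtColor(env.read_camera(n),cv2.COLOR_RGB2BGR)); print(n,env.camera_params(n))
print(env.observe())
E
```

```text
top {'fx': 394.36462724988, 'fy': 394.36462724988, 'cx': 252.12956656457652, 'cy': 191.25952900610196, 'position': array([ 0.35969294, -0.00286949,  1.05941304]), 'attitude': array([-2.9635358 , -0.00543789, -1.5943965 ])}
side {'fx': 380.6186710685406, 'fy': 380.6186710685406, 'cx': 259.5905256495772, 'cy': 191.13167664493713, 'position': array([0.5189344 , 0.75859215, 0.84810367]), 'attitude': array([-2.38521415, -0.00671906, -3.09488706])}
{'time': 0.1, 'joint_pos': array([-1.27889217e+00,  2.64676110e-01,  1.60527445e+00, -2.89157808e-05,
        1.27370248e+00, -3.69060019e-02]), 'joint_vel': array([-4.40762251e-05, -4.86332679e-04, -3.06764468e-03,  2.13213118e-03,
        7.70702835e-04,  1.08194391e-03]), 'joint_efforts': array([ 3.16199194e-04, -5.16706073e+01, -3.68590879e+01, -7.74217051e-05,
        6.22648935e-03, -8.78000674e-05]), 'tool_pos': array([ 0.21774588, -0.63815148,  0.20916773]), 'orientation': array([-3.13953265e+00, -4.84105168e-05,  3.28818599e-01]), 'wrist_force': array([-0.59817858, -1.77881508, -0.26101968]), 'moment': array([0.02783476, 0.00137569, 0.05042465]), 'gripper_force': 0.0, 'gripper_width': 0.08547916068176414}
```

View pics/top0.png

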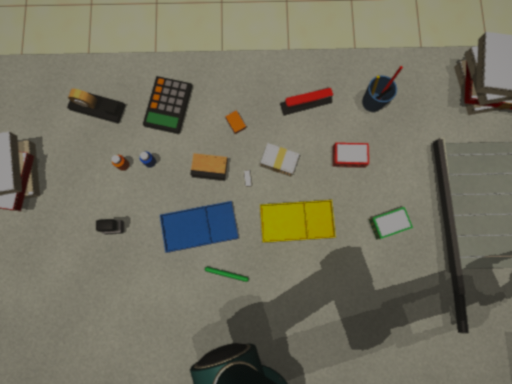

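View pics/side0.png

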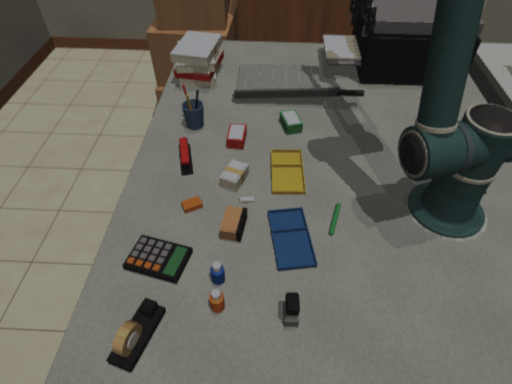

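```bash
cat > h.py <<'E'
import numpy as np,cv2
from workcell import env
from scipy.spatial.transform import Rotation as R
def cam(n):
    p=env.camera_params(n); return p,R.from_euler('xyz',p['attitude']).as_matrix()
def ray(n,uv,z):
    p,M=cam(n); uv=np.atleast_2d(uv).astype(float)
    d=np.c_[(uv[:,0]-p['cx'])/p['fx'],(uv[:,1]-p['cy'])/p['fy'],np.ones(len(uv))]@M.T
    o=np.array(p['position']); return o+d*((z-o[2])/d[:,2])[:,None]
def proj(n,X):
    p,M=cam(n); c=(np.atleast_2d(X)-p['position'])@M
    return np.c_[c[:,0]/c[:,2]*p['fx']+p['cx'],c[:,1]/c[:,2]*p['fy']+p['cy']]
def img(n,save=None):
    i=cv2.cvtColor(env.read_camera(n),cv2.COLOR_RGB2BGR)
    if save: cv2.imwrite(save,i)
    return i
def blob(i,lo,hi,box,z,n="top"):
    x0,y0,x1,y1=box; f=4
    c=cv2.resize(i[y0:y1,x0:x1],None,fx=f,fy=f,interpolation=cv2.INTER_CUBIC)
    m=cv2.inRange(cv2.cvtColor(c,cv2.COLOR_BGR2HSV),lo,hi)
    m=cv2.morphologyEx(m,cv2.MORPH_CLOSE,np.ones((9,9)))
    k=max(cv2.findContours(m,cv2.RETR_EXTERNAL,cv2.CHAIN_APPROX_NONE)[0],key=cv2.contourArea)[:,0]
    uv=(k+.5)/f-.5+[x0,y0]
    w=ray(n,uv,z)[:,:2]
    (cx,cy),(a,b),t=cv2.minAreaRect((w*1000).astype(np.float32))
    yaw=(t if b>a else t-90)  # long side direction relative to y
    yaw=(yaw+90)%180-90
    return uv,np.round([cx,cy,min(a,b),max(a,b),yaw],1)
E
python3 - <<'E'
from h import *
i=cv2.imread("pics/top0.png")
Q={"blue":((105,120,40),(125,255,255),(150,190,250,260),.014),"yellow":((22,120,60),(34,255,255),(250,190,345,250),.014),
"red":((0,90,60),(6,255,255),(325,135,378,172),.04),"green":((45,70,40),(85,255,255),(362,200,420,245),.04),
"brown":((8,90,95),(22,255,255),(183,148,235,187),.04),"white":((0,0,145),(180,120,255),(255,138,305,180),.04),
"bottle":((105,120,40),(125,255,255),(135,145,160,172),.03),"cap":((0,0,125),(180,90,255),(137,147,157,160),.066),
"stamp":((0,0,0),(180,255,55),(90,212,130,240),.08)}
v=cv2.resize(i,None,fx=4,fy=4,interpolation=cv2.INTER_CUBIC)
for k,(lo,hi,b,z) in Q.items():
    try: uv,r=blob(i,lo,hi,b,z)
    except Exception as e: print(k,e); continue
    print(k,r); cv2.polylines(v,[np.round(uv*4+1.5).astype(int)],True,(255,0,255),1)
a=v[135*4:250*4,85*4:245*4]; b=v[135*4:250*4,250*4:420*4]
cv2.imwrite("pics/c1.png",np.vstack([cv2.resize(a,(410,295)),cv2.resize(b,(436,295))[:,:410]]) if 0 else cv2.resize(a,(800,575)))
cv2.imwrite("pics/c2.png",cv2.resize(b,(800,541)))
E
```

```text
blue [457.1 131.1  99.3 192.1   9.7]
yellow [ 466.1 -130.9  104.1  197.1    2.5]
red [ 638.  -278.9   67.1   97.3   -2.8]
green [ 452.3 -370.    61.3  102.5   17.5]
brown [622.4 100.9  47.5  92.7  -7.8]
white [634.3 -88.3  57.   87.4 -19.7]
bottle [638.  268.   22.4  30.9  29.3]
cap [645.7 260.3  34.3  52.   -1.3]
stamp [458.2 342.3  31.2  70.7  -4.3]
```

View pics/c1.png

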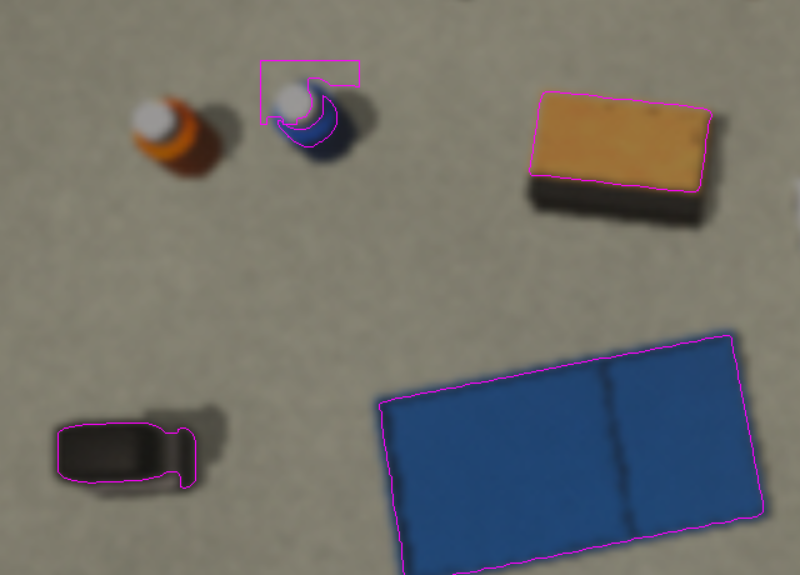

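View pics/c2.png

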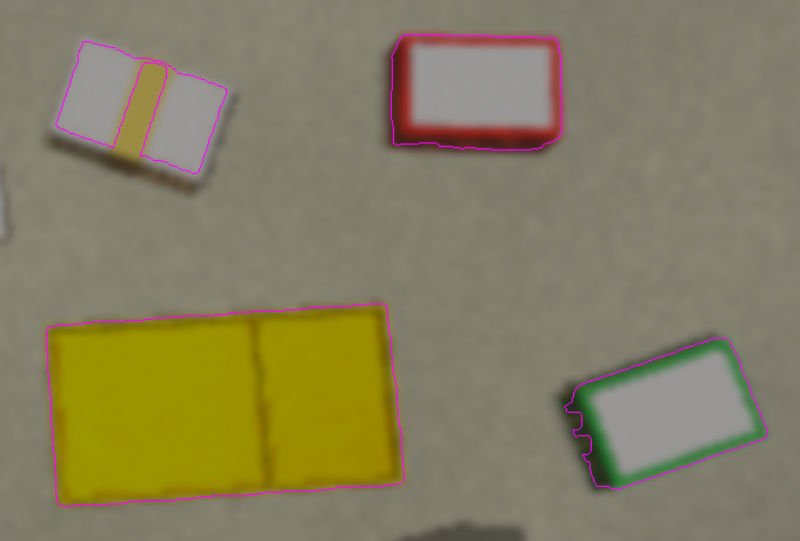

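```bash
python3 - <<'E'
from h import *
t=cv2.imread("pics/top0.png"); s=cv2.imread("pics/side0.png")
W=((0,0,125),(180,60,255))
print("red sheet",blob(t,*W,(330,140,372,170),.04)[1]," side",blob(s,*W,(226,120,248,142),.04,"side")[1])
print("green sheet",blob(t,*W,(370,205,412,240),.04)[1])
print("white side",blob(s,(0,0,120),(180,120,255),(218,155,252,190),.04,"side")[1])
uv,r=blob(t,(8,90,95),(22,255,255),(183,148,235,187),.04); print("brown top",r)
uv,r=blob(t,(0,0,0),(25,255,75),(183,165,235,187),.0); w=ray("top",uv,0)[:,:2]; print("black strip on z0",r, np.round(w[w[:,1].argmax()],3))
print("brown side view",blob(s,(5,70,90),(22,255,255),(215,200,250,245),.04,"side")[1])
for n,i,b in(("top",t,(137,149,152,161)),("side",s,(208,259,227,271))):
    x0,y0,x1,y1=b
    g=cv2.resize(i[y0:y1,x0:x1],None,fx=4,fy=4,interpolation=cv2.INTER_CUBIC); hs=cv2.cvtColor(g,cv2.COLOR_BGR2HSV)
    m=((hs[...,1]<90)&(hs[...,2]>145)).astype(np.uint8); 
    c=cv2.connectedComponentsWithStats(m); k=c[2][1:,4].argmax()+1; p=(c[3][k]+.5)/4-.5+[x0,y0]
    print("cap",n,p,c[2][k],np.round(ray(n,p,.066)[0],3))
# stamp handle: rect from left/top/bottom edges
uv,r=blob(t,(0,0,0),(180,255,55),(90,212,130,240),.08); w=ray("top",uv,.08)[:,:2]
h=w[(w[:,1]>.335)]
print("handle y>.335",cv2.minAreaRect((h*1000).astype(np.float32)), "max y",w[:,1].max())
uv,r=blob(s,(0,0,0),(180,255,60),(278,285,305,322),.08,"side"); print("stamp side",r)
c=lambda i,b:cv2.resize(i[b[1]:b[3],b[0]:b[2]],(400,400),interpolation=cv2.INTER_CUBIC)
cv2.imwrite("pics/c3.png",np.hstack([c(s,(200,250,260,310)),c(s,(265,280,315,330))]))
E
```

```text
red sheet [ 642.  -281.8   46.3   77.9   -2.2]  side [ 642.5 -284.9   48.7   88.6   -4.1]
green sheet [ 454.  -378.8   90.4   97.2   -1.3]
white side [637.4 -97.8 100.7 124.    3.1]
brown top [622.4 100.9  47.5  92.7  -7.8]
black strip on z0 [599.1 102.7  41.6 103.7   7.9] [0.608 0.155]
brown side view [623.3 104.1  46.4  92.8  -7.8]
cap top [143.14320388 154.86104369] [ 15  14  23  23 412] [0.641 0.268 0.066]
cap side [216.15026882 264.52822581] [ 21  13  28  22 465] [0.64  0.267 0.066]
handle y>.335 ((458.755126953125, 355.93243408203125), (29.582977294921875, 41.40595245361328), 1.2821342945098877) max y 0.37687398204413836
stamp side [4.645e+02 3.729e+02 3.600e+01 6.810e+01 3.000e-01]
```

View pics/c3.png

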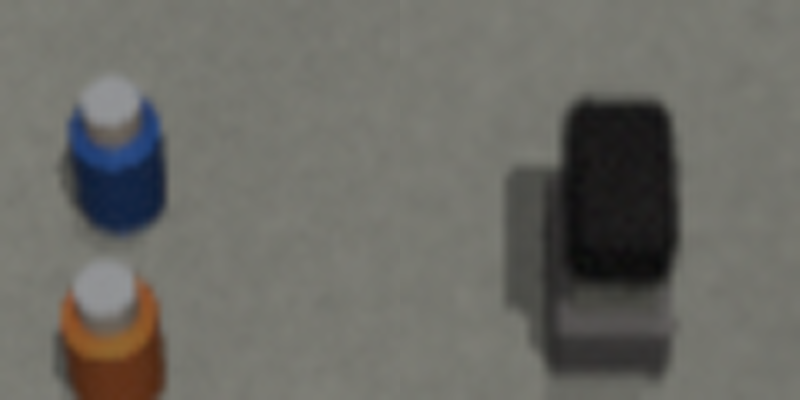

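```bash
cat >> h.py <<'E'
def plan(*wps):
    "shift and turn (in the units of the rows) from the measured pose to each (x,y,z mm,psi deg)"
    o=env.observe(); p=o['tool_pos']; psi=o['orientation'][2]; M=R.from_euler('xyz',[np.pi,0,psi]).as_matrix()
    print("t",round(o['time'],2),"tcp",np.round(p*1000,1),"psi",round(np.degrees(psi),2),"tilt",np.round(np.degrees(o['orientation'][:2]),2),"w",np.round(o['gripper_width']*1000,1),"F",np.round(o['wrist_force'],1))
    for w in wps: print(w,"->",np.round(M.T@(np.array(w[:3])/1000-p),4),"turn",round(-((w[3]-np.degrees(psi)+180)%360-180)/30,3))
E
python3 -c "
from h import *
plan((420,-250,210,48.8),(617,102,150,82.2))"
```

```text
t 0.1 tcp [ 217.7 -638.2  209.2] psi 18.84 tilt [-179.88   -0.  ] w 85.5 F [-0.6 -1.8 -0.3]
(420, -250, 210, 48.8) -> [ 0.3168 -0.302  -0.0008] turn -0.999
(617, 102, 150, 82.2) -> [ 0.6169 -0.5716  0.0592] turn -2.112
```

Call:
arm_command:
  series:
    - [0.32,-0.3,0,0,0,-1,80]
    - [0.32,-0.3,0,0,0,-1,80]
    - [0.32,-0.3,0,0,0,-1,80]
    - [0.32,-0.3,0,0,0,-1,80]
    - [0.32,-0.3,0,0,0,-1,80]
    - [0.32,-0.3,0,0,0,-1,80]
    - [0.32,-0.3,0,0,0,-1,80]
    - [0.32,-0.3,0,0,0,-1,80]

```text
time: 1.1
tool_pos: [0.4252, -0.2477, 0.21]
orientation: [-3.141, -0.001, 0.859]
wrist_force: [0.3, -1.2, 0.5]
gripper_width: 0.08
gripper_force: 0.0
```

```bash
python3 -c "
from h import *
plan((617,102,120,78),(617,102,60,82.2))"
```

```text
t 1.1 tcp [ 425.2 -247.7  210. ] psi 49.2 tilt [-1.7995e+02 -5.0000e-02] w 80.0 F [ 0.3 -1.2  0.5]
(617, 102, 120, 78) -> [ 0.3901 -0.0833  0.09  ] turn -0.96
(617, 102, 60, 82.2) -> [ 0.3901 -0.0833  0.15  ] turn -1.1
```

Call:
arm_command:
  series:
    - [0.39,-0.083,0.08,0,0,-1,80]
    - [0.39,-0.083,0.08,0,0,-1,80]
    - [0.39,-0.083,0.08,0,0,-1,80]
    - [0.39,-0.083,0.08,0,0,-1,80]
    - [0.39,-0.083,0.08,0,0,-1,80]
    - [0.39,-0.083,0.08,0,0,-1,80]
    - [0.39,-0.083,0.08,0,0,-1,80]
    - [0.39,-0.083,0.08,0,0,-1,80]

```text
time: 2.1
tool_pos: [0.6184, 0.0974, 0.1288]
orientation: [-3.14, 0.001, 1.378]
wrist_force: [-0.7, -0.2, -0.7]
gripper_width: 0.0798
gripper_force: 0.0
```

```bash
python3 -c "
from h import *
plan((617,102,29,82.2))
i=img('top')
for z in (0,.04): print(z,np.round(proj('top',[[.617,.102,z]])))
cv2.imwrite('pics/v1.png',cv2.resize(i[110:240,140:300],None,fx=4,fy=4))"
```

```text
t 2.1 tcp [618.4  97.4 128.8] psi 78.96 tilt [-1.7989e+02  5.0000e-02] w 79.8 F [-0.7 -0.2 -0.7]
(617, 102, 29, 82.2) -> [ 0.0043 -0.0023  0.0998] turn -0.108
0 [[210. 168.]]
0.04 [[208. 165.]]
```

Call:
arm_command:
  series:
    - [0.004,-0.002,0.04,0,0,-0.11,80]
    - [0.004,-0.002,0.09,0,0,-0.11,80]
    - [0.004,-0.002,0.1,0,0,-0.11,80]
    - [0.004,-0.002,0.1,0,0,-0.11,80]
    - [0.004,-0.002,0.1,0,0,-0.11,40]
    - [0.004,-0.002,0.1,0,0,-0.11,40]
    - [0.004,-0.002,0.1,0,0,-0.11,40]
    - [0.004,-0.002,0.1,0,0,-0.11,40]

```text
time: 3.15
tool_pos: [0.6173, 0.1011, 0.031]
orientation: [3.141, -0.0, 1.434]
wrist_force: [0.7, -0.4, 1.1]
gripper_width: 0.0404
gripper_force: 0.0
```

```bash
python3 -c "
from h import *
plan((617,102,130,82.2),(464.5,-94.4,130,92.5),(464.5,-94.4,33,92.5))"
```

```text
t 3.15 tcp [617.3 101.1  31. ] psi 82.15 tilt [ 1.7995e+02 -1.0000e-02] w 40.4 F [ 0.7 -0.4  1.1]
(617, 102, 130, 82.2) -> [ 0.0009 -0.0004 -0.099 ] turn -0.002
(464.5, -94.4, 130, 92.5) -> [-0.2145 -0.1246 -0.099 ] turn -0.345
(464.5, -94.4, 33, 92.5) -> [-0.2145 -0.1246 -0.002 ] turn -0.345
```

```bash
python3 -c "
from h import *
a=img('top');b=img('side')
print(proj('side',[[.617,.102,.04]]))
cv2.imwrite('pics/v2.png',np.hstack([cv2.resize(a[110:220,150:260],(400,400)),cv2.resize(b[170:280,180:290],(400,400))]))"
```

```text
[[232.98964644 218.1622173 ]]
```

View pics/v2.png

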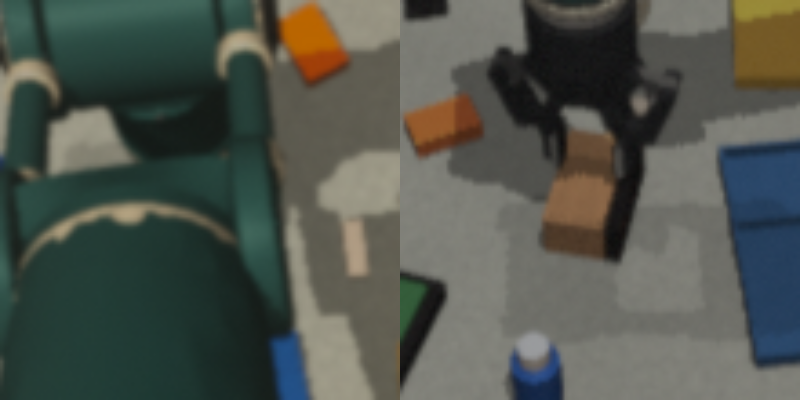

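```bash
python3 -c "
from h import *
b=img('side'); o=env.observe(); print(o['gripper_width'],o['gripper_force'],o['tool_pos'],o['wrist_force'])
f=10; x0,y0=195,180
v=cv2.resize(b[y0:y0+60,x0:x0+75],None,fx=f,fy=f,interpolation=cv2.INTER_CUBIC)
P=lambda X:tuple(np.round((proj('side',[X])[0]-[x0,y0]+.5)*f).astype(int))
c,s=np.cos(np.radians(-7.8)),np.sin(np.radians(-7.8))
for z,col in((0,(255,0,0)),(.04,(0,255,0))):
    q=[P((.6172+a*c-d*s,.1016+a*s+d*c,z)) for a,d in((-.029,-.045),(.029,-.045),(.029,.045),(-.029,.045))]
    cv2.polylines(v,[np.array(q)],True,col,1)
for a in(-.02,.02):
    for z in(.014,.031,.05): cv2.circle(v,P((.6172+a*c,.1011+a*s,z)),4,(255,0,255),-1)
cv2.imwrite('pics/v3.png',v)"
```

```text
0.03995875196935395 0.0 [0.61694306 0.10108006 0.0304732 ] [-0.14124071 -0.49214894 -0.45913018]
```

View pics/v3.png

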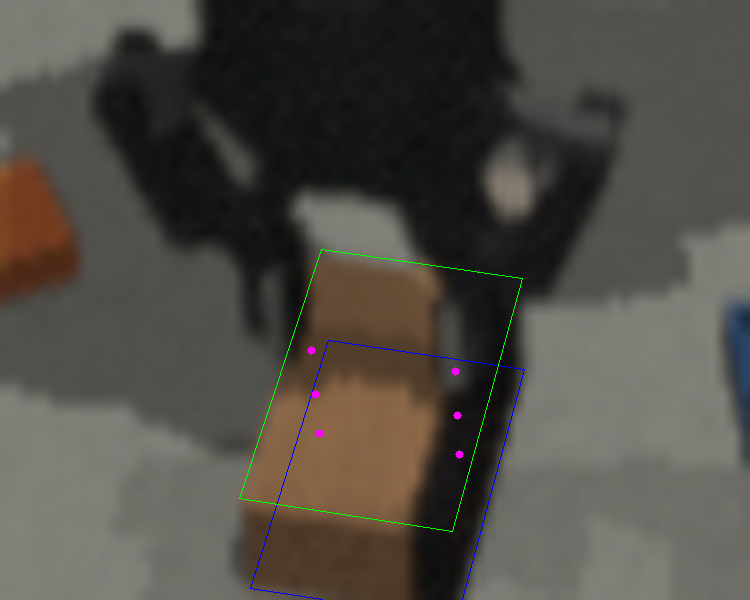

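Call:
arm_command:
  series:
    - [0,0,-0.02,0,0,0,40]
    - [0,0,-0.06,0,0,0,40]
    - [0,0,-0.06,0,0,0,40]
    - [0,0,-0.06,0,0,0,40]
    - [0,0,-0.06,0,0,0,40]
    - [0,0,-0.06,0,0,0,40]
    - [0,0,-0.06,0,0,0,40]
    - [0,0,-0.06,0,0,0,40]

```text
time: 4.3
tool_pos: [0.6167, 0.1009, 0.09]
orientation: [-3.141, 0.0, 1.434]
wrist_force: [1.0, 0.1, 0.3]
gripper_width: 0.04
gripper_force: 0.0
```

```bash
python3 -c "
from h import *
b=img('side'); o=env.observe(); T=o['tool_pos'];print(o['gripper_width'],T,o['wrist_force'],blob(b,(5,70,90),(22,255,255),(215,200,250,245),.04,'side')[1])
f=8; x0,y0=190,160
v=cv2.resize(b[y0:y0+75,x0:x0+90],None,fx=f,fy=f,interpolation=cv2.INTER_CUBIC)
P=lambda X:tuple(np.round((proj('side',[X])[0]-[x0,y0]+.5)*f).astype(int))
c,s=np.cos(np.radians(-7.8)),np.sin(np.radians(-7.8))
for a in(-.02,.02):
    for dz in(-.017,0,.017): cv2.circle(v,P((T[0]+a*c,T[1]+a*s,T[2]+dz)),3,(255,0,255),-1)
cv2.imwrite('pics/v4.png',v)"
```

```text
0.04015609348277365 [0.61682232 0.10096588 0.09009085] [0.15454713 0.02572667 0.64640797] [623.6 103.7  46.8  94.3  -6.5]
```

View pics/v4.png

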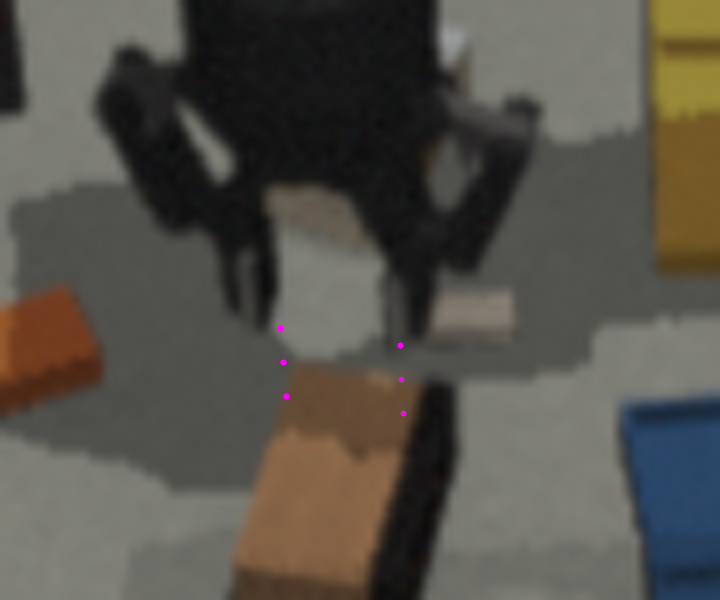

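Call:
arm_command:
  series:
    - [0,0,0,0,0,0,80]
    - [0,0,0,0,0,0,80]
    - [0,0,0.04,0,0,0,80]
    - [0,0,0.08,0,0,0,80]
    - [0,0,0.09,0,0,0,80]
    - [0,0,0.09,0,0,0,40]
    - [0,0,0.09,0,0,0,40]
    - [0,0,0.09,0,0,0,40]

```text
time: 5.35
tool_pos: [0.6185, 0.1012, 0.0023]
orientation: [3.138, -0.001, 1.434]
wrist_force: [-0.2, 0.4, -1.2]
gripper_width: 0.0563
gripper_force: 66.3
```

```bash
python3 -c "
from h import *
plan((617,102,110,82.2),(464.5,-94.4,110,92.5),(464.5,-94.4,33,92.5))
b=img('side'); cv2.imwrite('pics/v5.png',cv2.resize(b[160:235,190:280],None,fx=6,fy=6,interpolation=cv2.INTER_CUBIC))"
```

```text
t 5.35 tcp [618.5 101.2   2.3] psi 82.14 tilt [ 1.7982e+02 -5.0000e-02] w 56.3 F [-0.2  0.4 -1.2]
(617, 102, 110, 82.2) -> [ 0.0006 -0.0016 -0.1077] turn -0.002
(464.5, -94.4, 110, 92.5) -> [-0.2148 -0.1258 -0.1077] turn -0.345
(464.5, -94.4, 33, 92.5) -> [-0.2148 -0.1258 -0.0307] turn -0.345
```

View pics/v5.png

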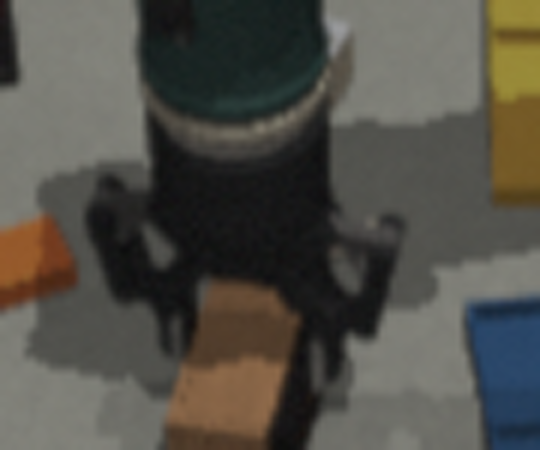

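Call:
arm_command:
  series:
    - [0,0,-0.06,0,0,0,40]
    - [-0.05,-0.03,-0.09,0,0,0,40]
    - [-0.1,-0.06,-0.09,0,0,-0.2,40]
    - [-0.15,-0.09,-0.09,0,0,-0.345,40]
    - [-0.2,-0.12,-0.09,0,0,-0.345,40]
    - [-0.215,-0.126,-0.08,0,0,-0.345,40]
    - [-0.215,-0.126,-0.05,0,0,-0.345,40]
    - [-0.215,-0.126,-0.05,0,0,-0.345,40]

```text
time: 6.4
tool_pos: [0.4607, -0.0941, 0.0485]
orientation: [-3.137, -0.002, 1.614]
wrist_force: [-0.8, -0.4, -0.8]
gripper_width: 0.0565
gripper_force: 66.2
```

```bash
python3 -c "
from h import *
b=img('side')
print('brown side z~.093 ',[blob(b,(5,70,70),(20,200,255),(255,120,320,210),z,'side')[1] for z in (.09,)])
print(proj('side',[[.4645,-.0944,.09]]))
cv2.imwrite('pics/v6.png',cv2.resize(b[110:220,240:350],(550,550),interpolation=cv2.INTER_CUBIC))
plan((464.5,-94.4,6,92.5))"
```

```text
brown side z~.093  [array([474. , -44. ,  92. , 188.1,   3. ])]
[[289.4751483 158.5400592]]
t 6.45 tcp [462.1 -94.3  49.7] psi 92.5 tilt [-1.7988e+02 -5.0000e-02] w 56.1 F [-0.   0.4 -1.1]
(464.5, -94.4, 6, 92.5) -> [-0.0002  0.0024  0.0437] turn -0.0
```

View pics/v6.png

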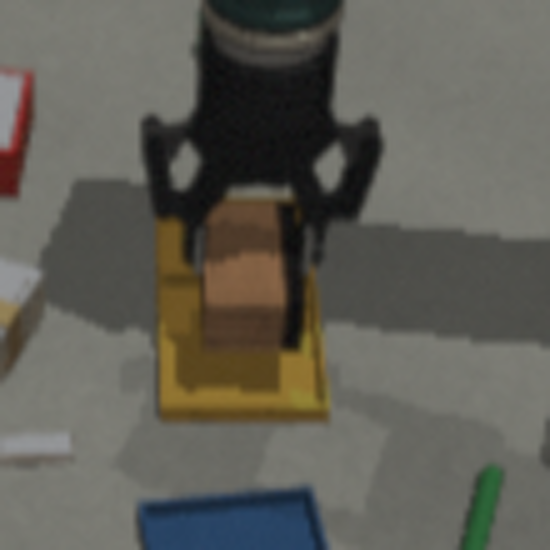

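Call:
arm_command:
  series:
    - [0,0.002,0.03,0,0,0,40]
    - [0,0.002,0.043,0,0,0,40]
    - [0,0.002,0.043,0,0,0,40]
    - [0,0.002,0.043,0,0,0,74]
    - [0,0.002,0.043,0,0,0,74]
    - [0,0.002,0.043,0,0,0,74]
    - [0,0.002,0,0,0,0,80]
    - [0,0.002,-0.05,0,0,0,80]

```text
time: 7.45
tool_pos: [0.4636, -0.0944, 0.1007]
orientation: [-3.139, -0.001, 1.614]
wrist_force: [0.2, -0.1, 0.1]
gripper_width: 0.0796
gripper_force: 0.0
```

```bash
python3 -c "
from h import *
plan((634.5,-88.5,80,70.3),(634.5,-88.5,2,70.3))"
```

```text
t 7.45 tcp [463.6 -94.4 100.7] psi 92.48 tilt [-1.7986e+02 -4.0000e-02] w 79.6 F [ 0.2 -0.1  0.1]
(634.5, -88.5, 80, 70.3) -> [-0.0015  0.171   0.0207] turn 0.739
(634.5, -88.5, 2, 70.3) -> [-0.0015  0.171   0.0987] turn 0.739
```

Call:
arm_command:
  series:
    - [0,0.06,0,0,0,0.3,80]
    - [0,0.12,0,0,0,0.6,80]
    - [-0.0015,0.171,0,0,0,0.74,80]
    - [-0.0015,0.171,0.02,0,0,0.74,80]
    - [-0.0015,0.171,0.06,0,0,0.74,80]
    - [-0.0015,0.171,0.099,0,0,0.74,80]
    - [-0.0015,0.171,0.099,0,0,0.74,80]
    - [-0.0015,0.171,0.099,0,0,0.74,40]

```text
time: 8.45
tool_pos: [0.6355, -0.0889, 0.0022]
orientation: [3.142, -0.0, 1.227]
wrist_force: [-1.8, -0.5, 2.2]
gripper_width: 0.0641
gripper_force: 1.0
```

```bash
python3 -c "
from h import *
t=img('top');b=img('side')
plan((451,167.1,80,99.7),(451,167.1,50,99.7))
v=np.hstack([cv2.resize(t[130:250,250:350],(400,480),interpolation=cv2.INTER_CUBIC),cv2.resize(b[120:220,220:320],(400,480),interpolation=cv2.INTER_CUBIC)])
cv2.imwrite('pics/v7.png',v)"
```

```text
t 8.55 tcp [637.4 -89.2   4.3] psi 70.29 tilt [ 1.7978e+02 -4.0000e-02] w 56.3 F [ 1.3 -0.4 -0.6]
(451, 167.1, 80, 99.7) -> [ 0.1784 -0.2619 -0.0757] turn -0.98
(451, 167.1, 50, 99.7) -> [ 0.1784 -0.2619 -0.0457] turn -0.98
```

View pics/v7.png

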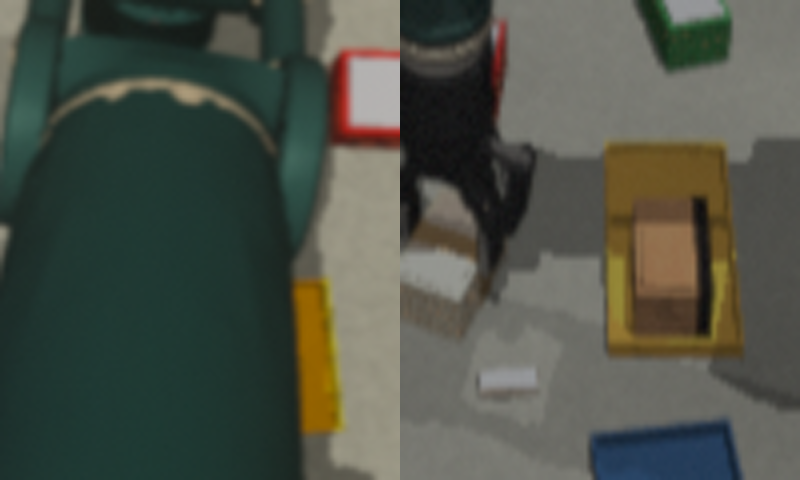

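Call:
arm_command:
  series:
    - [0,0,0,0,0,0,40]
    - [0,0,-0.05,0,0,0,40]
    - [0.03,-0.045,-0.08,0,0,-0.2,40]
    - [0.065,-0.095,-0.08,0,0,-0.4,40]
    - [0.1,-0.145,-0.08,0,0,-0.6,40]
    - [0.13,-0.195,-0.08,0,0,-0.8,40]
    - [0.16,-0.245,-0.07,0,0,-0.98,40]
    - [0.177,-0.26,-0.05,0,0,-0.98,40]

```text
time: 9.55
tool_pos: [0.4494, 0.1677, 0.0527]
orientation: [3.139, -0.001, 1.743]
wrist_force: [1.0, 0.3, -1.6]
gripper_width: 0.056
gripper_force: 65.5
```

```bash
python3 -c "
from h import *
plan((451,167.1,6,99.7))
b=img('side'); cv2.imwrite('pics/v8.png',cv2.resize(b[180:290,230:340],(550,550),interpolation=cv2.INTER_CUBIC))
plan((451,167.1,6,99.7))"
```

```text
t 9.55 tcp [449.4 167.7  52.7] psi 99.87 tilt [ 1.7983e+02 -5.0000e-02] w 56.0 F [ 1.   0.3 -1.6]
(451, 167.1, 6, 99.7) -> [-0.0009  0.0015  0.0467] turn 0.006
t 9.6 tcp [447.1 168.4  49.7] psi 99.82 tilt [-1.7989e+02 -9.0000e-02] w 56.3 F [-2.7  1.2 -2.9]
(451, 167.1, 6, 99.7) -> [-0.002   0.0037  0.0437] turn 0.004
```

View pics/v8.png

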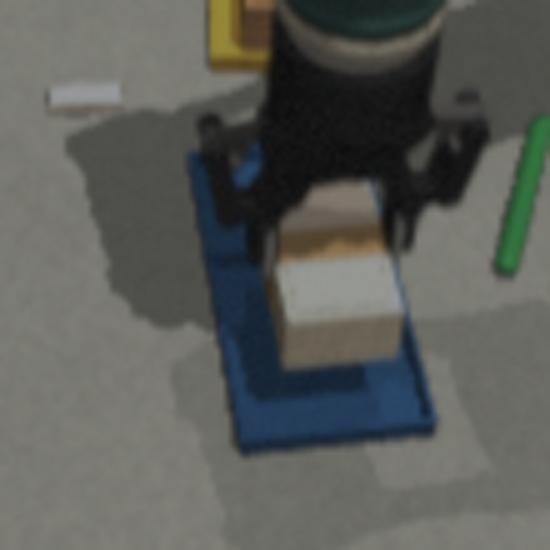

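Call:
arm_command:
  series:
    - [-0.002,0.003,0.025,0,0,0,40]
    - [-0.002,0.003,0.044,0,0,0,40]
    - [-0.002,0.003,0.044,0,0,0,40]
    - [-0.002,0.003,0.044,0,0,0,40]
    - [-0.002,0.003,0.044,0,0,0,74]
    - [-0.002,0.003,0.044,0,0,0,74]
    - [-0.002,0.003,0.044,0,0,0,74]
    - [-0.002,0.003,0.044,0,0,0,74]

```text
time: 10.6
tool_pos: [0.454, 0.1641, 0.0076]
orientation: [3.141, -0.0, 1.74]
wrist_force: [-0.2, -0.3, -0.4]
gripper_width: 0.0739
gripper_force: 0.0
```

```bash
python3 -c "
from h import *
b=img('side')
plan((451,167.1,120,99.7),(641.5,-283,120,87.5))
for k in range(3): img('top'); o=env.observe(); print(np.round(o['tool_pos']*1000,1))
"
```

```text
t 10.65 tcp [453.9 164.1   7.5] psi 99.69 tilt [179.99  -0.  ] w 73.9 F [-0.3 -0.3 -0. ]
(451, 167.1, 120, 99.7) -> [ 0.0034 -0.0024 -0.1125] turn -0.0
(641.5, -283, 120, 87.5) -> [-0.4723  0.1096 -0.1125] turn 0.406
[453.9 164.1   7.4]
[453.8 164.1   7.4]
[453.8 164.1   7.3]
```

Call:
arm_command:
  series:
    - [0,0,-0.05,0,0,0,80]
    - [-0.03,0.01,-0.09,0,0,0,80]
    - [-0.48,0.11,-0.09,0,0,0.4,80]
    - [-0.48,0.11,-0.09,0,0,0.4,80]
    - [-0.48,0.11,-0.09,0,0,0.4,80]
    - [-0.48,0.11,-0.09,0,0,0.4,80]
    - [-0.48,0.11,-0.09,0,0,0.4,80]
    - [-0.48,0.11,-0.09,0,0,0.4,80]

```text
time: 11.8
tool_pos: [0.6111, -0.2129, 0.0972]
orientation: [3.142, -0.0, 1.53]
wrist_force: [1.3, 0.2, 0.2]
gripper_width: 0.0802
gripper_force: 0.0
```

```bash
python3 -c "
from h import *
b=img('side'); t=img('top','pics/t2.png')
plan((641.5,-283,98,87.5),(641.5,-283,2,87.5))
print('white',blob(t,(0,0,120),(180,120,255),(150,175,220,255),.043)[1])"
```

```text
t 11.9 tcp [ 612.7 -217.1   97.5] psi 87.42 tilt [1.7985e+02 1.6000e-01] w 79.6 F [0.3 0.7 0.3]
(641.5, -283, 98, 87.5) -> [-0.0646  0.0317 -0.0005] turn -0.003
(641.5, -283, 2, 87.5) -> [-0.0646  0.0317  0.0955] turn -0.003
white [487.1 165.4 183.7 210.2  89.5]
```

Call:
arm_command:
  series:
    - [-0.04,0.02,0,0,0,0,80]
    - [-0.066,0.032,0,0,0,0,80]
    - [-0.066,0.032,0,0,0,0,80]
    - [-0.066,0.032,0.05,0,0,0,80]
    - [-0.066,0.032,0.095,0,0,0,80]
    - [-0.066,0.032,0.095,0,0,0,80]
    - [-0.066,0.032,0.095,0,0,0,40]
    - [-0.066,0.032,0.095,0,0,0,40]

```text
time: 12.9
tool_pos: [0.6423, -0.2788, 0.0061]
orientation: [3.137, 0.002, 1.531]
wrist_force: [-0.3, 0.1, -2.0]
gripper_width: 0.0561
gripper_force: 64.8
```

```bash
python3 -c "
from h import *
for k in range(3): img('side')
plan((641.5,-283,110,87.5),(453.9,164.1,110,99.7))
t=cv2.imread('pics/t2.png')
print('white',blob(t,(0,0,130),(180,120,255),(165,205,205,245),.043)[1])
hs=cv2.cvtColor(t,cv2.COLOR_BGR2HSV); print(hs[226,150:250:6].tolist())"
```

```text
t 13.05 tcp [ 642.  -278.8    5.4] psi 87.69 tilt [1.7975e+02 9.0000e-02] w 56.0 F [0.6 1.4 4.4]
(641.5, -283, 110, 87.5) -> [-0.0042 -0.0003 -0.1046] turn 0.006
(453.9, 164.1, 110, 99.7) -> [ 0.435  -0.2057 -0.1046] turn -0.4
white [455.4 164.3  67.1  96.9  10.6]
[[24, 33, 164], [26, 31, 162], [107, 126, 111], [110, 4, 181], [10, 4, 188], [25, 38, 189], [26, 136, 189], [10, 4, 188], [10, 4, 188], [109, 62, 78], [107, 173, 136], [107, 172, 145], [107, 175, 144], [107, 174, 144], [107, 169, 137], [24, 34, 157], [25, 36, 157]]
```

Call:
arm_command:
  series:
    - [0,0,-0.06,0,0,0,40]
    - [0.02,-0.01,-0.105,0,0,0,40]
    - [0.075,-0.035,-0.105,0,0,-0.1,40]
    - [0.13,-0.062,-0.105,0,0,-0.2,40]
    - [0.185,-0.088,-0.105,0,0,-0.3,40]
    - [0.24,-0.114,-0.105,0,0,-0.4,40]
    - [0.29,-0.138,-0.105,0,0,-0.4,40]
    - [0.33,-0.156,-0.105,0,0,-0.4,40]

```text
time: 14.05
tool_pos: [0.4961, 0.0596, 0.1078]
orientation: [3.141, -0.0, 1.74]
wrist_force: [0.3, -0.2, -0.9]
gripper_width: 0.0561
gripper_force: 65.4
```

```bash
python3 -c "
from h import *
for k in range(2): img('side')
plan((454,167.5,110,99.7))"
```

```text
t 14.15 tcp [495.1  61.1 107.5] psi 99.91 tilt [-1.7996e+02 -8.0000e-02] w 56.2 F [ 0.9 -1.5 -2. ]
(454, 167.5, 110, 99.7) -> [ 0.1119 -0.0222 -0.0025] turn 0.007
```

Call:
arm_command:
  series:
    - [0.05,-0.01,0,0,0,0,40]
    - [0.09,-0.018,0,0,0,0,40]
    - [0.11,-0.022,0,0,0,0,40]
    - [0.112,-0.022,0.01,0,0,0,40]
    - [0.112,-0.022,0.02,0,0,0,40]
    - [0.112,-0.022,0.04,0,0,0,40]
    - [0.112,-0.022,0.04,0,0,0,40]
    - [0.112,-0.022,0.04,0,0,0,40]

```text
time: 15.15
tool_pos: [0.4571, 0.1639, 0.0674]
orientation: [-3.141, 0.0, 1.739]
wrist_force: [-0.8, -0.7, -2.2]
gripper_width: 0.056
gripper_force: 65.3
```

```bash
python3 -c "
from h import *
for k in range(4): img('side')
plan((454,167.5,49.5,99.7))"
```

```text
t 15.35 tcp [457.5 164.5  68.1] psi 99.67 tilt [ 1.7992e+02 -1.0000e-02] w 56.0 F [ 0.3  0.6 -2.9]
(454, 167.5, 49.5, 99.7) -> [ 0.0035 -0.003   0.0186] turn -0.001
```

Call:
arm_command:
  series:
    - [0.0035,-0.003,0.01,0,0,0,40]
    - [0.0035,-0.003,0.0185,0,0,0,40]
    - [0.0035,-0.003,0.0185,0,0,0,40]
    - [0.0035,-0.003,0.0185,0,0,0,74]
    - [0.0035,-0.003,0.0185,0,0,0,74]
    - [0.0035,-0.003,0.0185,0,0,0,74]
    - [0.0035,-0.003,-0.03,0,0,0,80]
    - [0.0035,-0.003,-0.09,0,0,0,70]

```text
time: 16.35
tool_pos: [0.4517, 0.1669, 0.1569]
orientation: [-3.137, 0.001, 1.74]
wrist_force: [1.6, -0.2, 1.0]
gripper_width: 0.0703
gripper_force: 0.0
```

```bash
python3 -c "
from h import *
img('side')
plan((640,267,120,95),(640,267,15,95))"
```

```text
t 16.4 tcp [457.8 168.9 167.2] psi 99.69 tilt [ 1.7933e+02 -9.0000e-02] w 69.7 F [2.8 1.4 4.7]
(640, 267, 120, 95) -> [0.066  0.1961 0.0472] turn 0.156
(640, 267, 15, 95) -> [0.066  0.1961 0.1522] turn 0.156
```

Call:
arm_command:
  series:
    - [0.02,0.06,0.02,0,0,0.15,60]
    - [0.04,0.12,0.02,0,0,0.15,60]
    - [0.065,0.18,0.02,0,0,0.15,60]
    - [0.066,0.196,0.04,0,0,0.15,60]
    - [0.066,0.196,0.05,0,0,0.15,60]
    - [0.066,0.196,0.05,0,0,0.15,60]
    - [0.066,0.196,0.05,0,0,0.15,60]
    - [0.066,0.196,0.05,0,0,0.15,60]

```text
time: 17.4
tool_pos: [0.6353, 0.2654, 0.1087]
orientation: [3.14, -0.0, 1.661]
wrist_force: [-0.3, 0.0, 0.1]
gripper_width: 0.0596
gripper_force: 0.0
```

```bash
python3 -c "
from h import *
img('side');t=img('top','pics/t3.png')
plan((640,267,2,95))
print('white sheet',blob(t,(0,0,125),(180,60,255),(158,203,205,248),.083)[1])
print('red all',blob(t,(0,90,60),(6,255,255),(155,195,215,255),.083)[1])
print('brown',blob(t,(8,90,95),(19,255,255),(255,195,310,245),.043)[1])
print('green sheet',blob(t,(0,0,135),(180,60,255),(375,210,408,235),.04)[1])"
```

```text
t 17.5 tcp [635.5 265.5 108.6] psi 95.18 tilt [ 1.7991e+02 -3.0000e-02] w 60.2 F [ 0.1 -0.3 -0.3]
(640, 267, 2, 95) -> [0.0011 0.0047 0.1066] turn 0.006
white sheet [454.9 163.9  46.7  78.9   9.1]
red all [452.4 160.9  59.7  93.5   9.2]
brown [463.9 -90.7  61.6  94.9   1.8]
green sheet [ 453.9 -372.4   64.4   87.2   -1.3]
```

Call:
arm_command:
  series:
    - [0.001,0.0047,0,0,0,0,60]
    - [0.001,0.0047,0.04,0,0,0,60]
    - [0.001,0.0047,0.08,0,0,0,60]
    - [0.001,0.0047,0.107,0,0,0,60]
    - [0.001,0.0047,0.107,0,0,0,60]
    - [0.001,0.0047,0.107,0,0,0,20]
    - [0.001,0.0047,0.107,0,0,0,20]
    - [0.001,0.0047,0.107,0,0,0,20]

```text
time: 18.5
tool_pos: [0.6418, 0.2677, 0.0028]
orientation: [3.138, -0.001, 1.661]
wrist_force: [1.0, 0.3, 4.2]
gripper_width: 0.0319
gripper_force: 59.9
```

```bash
python3 -c "
from h import *
for k in range(2): img('side')
plan((640,267,130,95),(469,65,140,98),(467.1,72.5,140,99.7))"
```

```text
t 18.6 tcp [641.8 267.6   2.8] psi 95.19 tilt [ 1.7977e+02 -6.0000e-02] w 32.0 F [-0.4 -0.9  6. ]
(640, 267, 130, 95) -> [-0.0005 -0.0019 -0.1272] turn 0.006
(469, 65, 140, 98) -> [-0.1862 -0.1904 -0.1372] turn -0.094
(467.1, 72.5, 140, 99.7) -> [-0.1785 -0.1916 -0.1372] turn -0.15
```

Call:
arm_command:
  series:
    - [0,0,-0.06,0,0,0,20]
    - [0,0,-0.12,0,0,0,20]
    - [-0.04,-0.04,-0.137,0,0,-0.05,20]
    - [-0.08,-0.08,-0.137,0,0,-0.1,20]
    - [-0.12,-0.12,-0.137,0,0,-0.15,20]
    - [-0.155,-0.16,-0.137,0,0,-0.15,20]
    - [-0.18,-0.19,-0.137,0,0,-0.15,20]
    - [-0.181,-0.191,-0.137,0,0,-0.15,20]

```text
time: 19.6
tool_pos: [0.4637, 0.068, 0.137]
orientation: [-3.14, 0.0, 1.738]
wrist_force: [0.1, 0.6, -0.1]
gripper_width: 0.0321
gripper_force: 59.9
```

```bash
python3 -c "
from h import *
for k in range(5): img('side')
plan((467.5,70,30,99.7),(467.5,70,7,99.7))"
```

```text
t 19.85 tcp [467.1  70.1 137.7] psi 99.73 tilt [ 1.7994e+02 -1.0000e-02] w 32.4 F [-0.6 -0.  -0.5]
(467.5, 70, 30, 99.7) -> [-1.000e-04  4.000e-04  1.077e-01] turn 0.001
(467.5, 70, 7, 99.7) -> [-1.000e-04  4.000e-04  1.307e-01] turn 0.001
```

Call:
arm_command:
  series:
    - [0,0,0.05,0,0,0,20]
    - [0,0,0.09,0,0,0,20]
    - [0,0,0.115,0,0,0,20]
    - [0,0,0.13,0,0,0,20]
    - [0,0,0.13,0,0,0,20]
    - [0,0,0.13,0,0,0,20]
    - [0,0,0.13,0,0,0,52]
    - [0,0,0.13,0,0,0,52]

```text
time: 20.85
tool_pos: [0.4667, 0.0695, 0.008]
orientation: [3.14, 0.0, 1.74]
wrist_force: [0.5, -1.3, -0.5]
gripper_width: 0.0524
gripper_force: 0.0
```

```bash
python3 -c "
from h import *
for k in range(2): img('side')
plan((467.5,70,150,99.7),(459,354.5,150,91.3))"
```

```text
t 20.95 tcp [466.4  69.5   7.8] psi 99.69 tilt [179.95   0.  ] w 51.8 F [ 0.1 -0.4  0.6]
(467.5, 70, 150, 99.7) -> [ 0.0004  0.0011 -0.1422] turn -0.0
(459, 354.5, 150, 91.3) -> [ 0.2822  0.0406 -0.1422] turn 0.28
```

Call:
arm_command:
  series:
    - [0,0,-0.05,0,0,0,52]
    - [0,0,-0.11,0,0,0,52]
    - [0.02,0,-0.142,0,0,0,58]
    - [0.08,0.01,-0.142,0,0,0.1,58]
    - [0.14,0.02,-0.142,0,0,0.28,58]
    - [0.2,0.03,-0.142,0,0,0.28,58]
    - [0.25,0.037,-0.142,0,0,0.28,58]
    - [0.282,0.04,-0.142,0,0,0.28,58]

```text
time: 21.95
tool_pos: [0.4577, 0.3566, 0.1495]
orientation: [3.141, -0.001, 1.595]
wrist_force: [1.4, -0.1, 0.2]
gripper_width: 0.0578
gripper_force: 0.0
```

```bash
python3 -c "
from h import *
t=img('top'); s=img('side')
for k in range(3): img('side')
plan((459,354.5,90,91.3),(459,354.5,48,91.3))
print('bottle (blue px on z.02 side, with tray)')
x0,y0=proj('top',[.4675,.07,.069])[0]; print(x0,y0)
hs=cv2.cvtColor(t,cv2.COLOR_BGR2HSV); m=((hs[...,1]<90)&(hs[...,2]>140)).astype(np.uint8); m[:int(y0)-10]=0;m[int(y0)+11:]=0;m[:,:int(x0)-8]=0;m[:,int(x0)+8:]=0
c=cv2.connectedComponentsWithStats(m); print(c[2][1:],[np.round(ray('top',q,.069)[0],3) for q in c[3][1:]])"
```

```text
t 22.2 tcp [457.8 353.5 149.1] psi 91.31 tilt [-1.7997e+02  5.0000e-02] w 58.3 F [-0.5  0.5  0. ]
(459, 354.5, 90, 91.3) -> [0.001  0.0012 0.0591] turn 0.0
(459, 354.5, 48, 91.3) -> [0.001  0.0012 0.1011] turn 0.0
bottle (blue px on z.02 side, with tray)
220.05299296114126 219.4388997486452
[[217 216   7   6  31]] [array([0.47 , 0.07 , 0.069])]
```

Call:
arm_command:
  series:
    - [0.001,0.0012,0.03,0,0,0,58]
    - [0.001,0.0012,0.08,0,0,0,58]
    - [0.001,0.0012,0.112,0,0,0,58]
    - [0.001,0.0012,0.112,0,0,0,58]
    - [0.001,0.0012,0.112,0,0,0,15]
    - [0.001,0.0012,0.112,0,0,0,15]
    - [0.001,0.0012,0.112,0,0,0,15]
    - [0.001,0.0012,0.112,0,0,0,15]

```text
time: 23.2
tool_pos: [0.4609, 0.356, 0.0398]
orientation: [3.138, -0.002, 1.594]
wrist_force: [-1.1, -2.6, 7.2]
gripper_width: 0.029
gripper_force: 59.9
```

```bash
python3 -c "
from h import *
for k in range(2): img('side')
plan((459,354.5,150,91.3),(560,100,165,92.5),(468.7,-190.3,160,92.5))"
```

```text
t 23.3 tcp [460.9 356.   39.8] psi 91.31 tilt [ 1.798e+02 -1.000e-01] w 28.7 F [-1.  -1.3  6.8]
(459, 354.5, 150, 91.3) -> [-0.0015 -0.0019 -0.1102] turn 0.0
(560, 100, 165, 92.5) -> [-0.2582  0.0933 -0.1252] turn -0.04
(468.7, -190.3, 160, 92.5) -> [-0.5463 -0.0046 -0.1202] turn -0.04
```

Call:
arm_command:
  series:
    - [0,0,-0.05,0,0,0,15]
    - [0,0,-0.11,0,0,0,15]
    - [-0.02,0,-0.13,0,0,0,15]
    - [-0.07,0,-0.13,0,0,0,15]
    - [-0.13,0,-0.13,0,0,0,15]
    - [-0.18,0,-0.13,0,0,-0.04,15]
    - [-0.24,0,-0.13,0,0,-0.04,15]
    - [-0.29,0,-0.13,0,0,-0.04,15]

```text
time: 24.3
tool_pos: [0.4656, 0.0634, 0.1679]
orientation: [3.14, 0.0, 1.614]
wrist_force: [0.3, 0.1, -0.0]
gripper_width: 0.0287
gripper_force: 59.6
```

```bash
python3 -c "
from h import *
img('side')
plan((468.7,-190.3,165,92.5))"
```

```text
t 24.35 tcp [465.5  58.3 167.8] psi 92.39 tilt [179.96   0.29] w 28.7 F [-0.1 -4.8 -1.3]
(468.7, -190.3, 165, 92.5) -> [-0.2485 -0.0072  0.0028] turn -0.004
```

Call:
arm_command:
  series:
    - [-0.05,-0.002,0,0,0,0,15]
    - [-0.1,-0.003,0,0,0,0,15]
    - [-0.155,-0.005,0,0,0,0,15]
    - [-0.2,-0.006,0,0,0,0,15]
    - [-0.235,-0.007,0,0,0,0,15]
    - [-0.248,-0.007,0,0,0,0,15]
    - [-0.248,-0.007,0.03,0,0,0,15]
    - [-0.248,-0.007,0.06,0,0,0,15]

```text
time: 25.35
tool_pos: [0.4702, -0.1824, 0.1074]
orientation: [3.14, 0.0, 1.614]
wrist_force: [-0.3, -0.5, -1.2]
gripper_width: 0.0286
gripper_force: 59.6
```

```bash
python3 -c "
from h import *
for k in range(6): img('side')
plan((468.7,-190.3,44,92.5))"
```

```text
t 25.65 tcp [ 470.8 -182.8  108.9] psi 92.53 tilt [1.7987e+02 6.0000e-02] w 28.6 F [0.6 0.2 0.2]
(468.7, -190.3, 44, 92.5) -> [-0.0074 -0.0024  0.0649] turn 0.001
```

Call:
arm_command:
  series:
    - [-0.0074,-0.0024,0.02,0,0,0,15]
    - [-0.0074,-0.0024,0.045,0,0,0,15]
    - [-0.0074,-0.0024,0.06,0,0,0,15]
    - [-0.0074,-0.0024,0.0645,0,0,0,15]
    - [-0.0074,-0.0024,0.0645,0,0,0,15]
    - [-0.0074,-0.0024,0.0645,0,0,0,15]
    - [-0.0074,-0.0024,0.0645,0,0,0,55]
    - [-0.0074,-0.0024,0.0645,0,0,0,55]

```text
time: 26.65
tool_pos: [0.4678, -0.1905, 0.0433]
orientation: [3.141, 0.0, 1.614]
wrist_force: [-0.4, -0.0, -0.1]
gripper_width: 0.0549
gripper_force: 0.0
```

Call:
arm_command:
  series:
    - [0,0,-0.03,0,0,0,55]
    - [0,0,-0.08,0,0,0,55]
    - [0,0,-0.13,0,0,0,55]
    - [0,0,-0.15,0,0,0,55]
    - [0,0,-0.15,0,0,0,55]
    - [0,0,-0.15,0,0,0,55]
    - [0,0,-0.15,0,0,0,55]
    - [0,0,-0.15,0,0,0,55]

```text
time: 27.65
tool_pos: [0.4667, -0.19, 0.1914]
orientation: [-3.139, -0.001, 1.614]
wrist_force: [0.4, 0.5, 0.2]
gripper_width: 0.0551
gripper_force: 0.0
```

Call:
arm_command:
  series:
    - [-0.06,0,0,0,0,0,55]
    - [-0.12,0,0,0,0,0,55]
    - [-0.18,0,0,0,0,0,55]
    - [-0.24,0,0,0,0,0,55]
    - [-0.3,0,0,0,0,0,55]
    - [-0.34,0,0,0,0,0,55]
    - [-0.34,0,0,0,0,0,55]
    - [-0.34,0,0,0,0,0,55]

```text
time: 28.65
tool_pos: [0.4819, -0.5292, 0.1917]
orientation: [-3.141, -0.002, 1.614]
wrist_force: [0.7, 0.9, -0.4]
gripper_width: 0.0551
gripper_force: 0.0
```

```bash
python3 -c "
from h import *
t=img('top','pics/t9.png'); s=img('side','pics/s9.png'); plan()
cv2.imwrite('pics/f1.png',np.hstack([cv2.resize(t[185:265,150:345],(780,320),interpolation=cv2.INTER_CUBIC)]))
cv2.imwrite('pics/f2.png',cv2.resize(s[100:290,200:390],(590,590),interpolation=cv2.INTER_CUBIC))"
```

```text
t 28.75 tcp [ 482.3 -528.5  192.5] psi 92.54 tilt [-1.7997e+02 -7.0000e-02] w 54.8 F [ 1.2  0.5 -0.6]
```

View pics/f1.png

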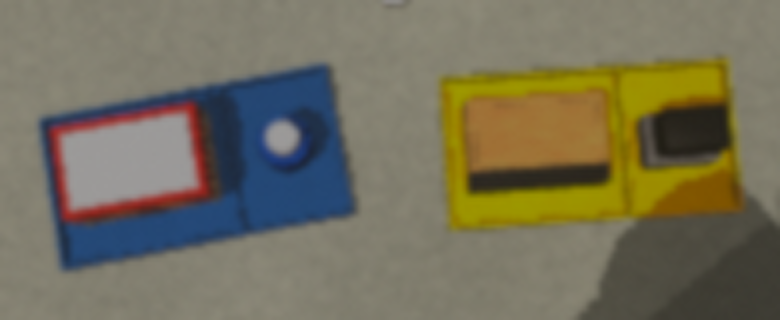

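View pics/f2.png

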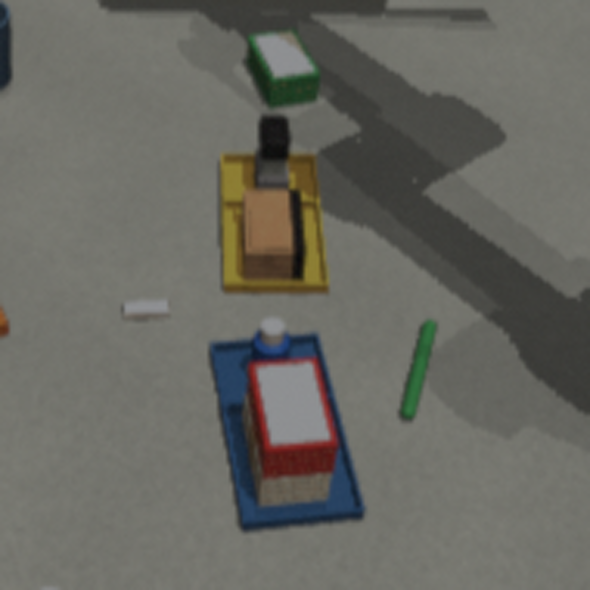

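Both final views show everything in place. In the blue tray the red block is on the white, at about (183,226) in the top image, and the bottle is upright at (221,219). In the yellow tray the brown block lies flat at (285,219) and the stamp stands upright at (323,219). The green block has not moved, and the arm is clear.

```bash
python3 -c "
from workcell import env
print(env.job_done())"
```

```text
the job is handed in; nothing more can be done
None
```

Both orders are made up and handed in at about 29 s. The final pictures show every item in its place and the green block unmoved, but the interface returned no verdict.

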